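# Set the wire feeder's DIP switches under its propped lid

### The job

Open the clear lid of the wire feeder's control unit by its yellow tab and prop it by flipping its yellow stay all the way up, then slide the five white DIP switches, counted from the one nearest the lid's hinge, to on, off, on, on, off, each fully home against its stop (on is towards the green edge of the bank; some have been left half-way). Leave the lid resting open on its stay, and do not shift the other things lying on the bench.

Things in the scene. Friction and masses are not known exactly. Their poses are not given: they have to be found in the camera images.
- feeder: Grey control unit fixed to the bench, 142 mm (its x, -62 to +80) by 240 mm (its y) by 50 mm high; origin at bench level, mid-length. z up; x points away from the robot at yaw 0; place and yaw vary. Lid hinge along its +y end. Inside deck at z 28; 5 mm walls up to z 50 on the +x side (inner face x +75) and both y ends (inner face y -115); the -x side (towards the robot) is open.
- bank (a point): Centre of the top of the blue switch bank (44 x 118 mm, top 34 mm above the bench), at x +12, y -42 of the unit. It carries five white sliders in a row along the unit's y, 22 mm apart, and a green strip along its +x edge (the on side). Each slider travels 7 mm either side of the bank's centre line.
- lid (a joint): Clear lid (140 x 238 x 4 mm, about 180 g), angle in rad: 0 shut, 1.5 at its open stop. Its axis runs along the unit's x at y +120, z 50 of the unit. The damped hinge (2.5 N m s/rad) resists fast opening (take 4 to 6 s) and lets the lid sink slowly: about 12 s from fully open to about 1.3, where the raised stay catches it, and on down to shut if the stay is not up; if it sank too far, lift it again.
- lid_tab (a point): Grip point on the yellow tab that sticks 42 mm out of the lid's free (-y) edge, in the lid's plane; tab 10 mm wide (along the unit's x), 8 mm thick. The point is 28 mm out from the lid's edge, 266 mm from the hinge axis, 54 mm above the bench when shut, at unit x +10. Pinch it across its width from above; it can turn between the pads as the lid swings up.
- stay (a joint): Yellow stay rod (8 mm thick, 150 mm long, black ball end), angle in rad: 0 lying flat in the unit under the lid, pointing to the unit's -y; 1.57 upright; 1.83 at its stop, leaning 15 deg past upright towards the lid's hinge. Its axis is along the unit's x. Stays wherever it is left (hinge friction 0.12 N m). It can come up only when the lid is well open.
- stay_peg (a point): Grip point on the red round finger peg (10 mm diameter, 70 mm long) that runs from the stay along the unit's -x, out of its open side, 70 mm from the stay's axis. The point is 10 mm from the peg's free end, 60 mm out from the rod, 48 mm out from the unit's side; 36 mm above the bench when the stay is flat. It swings on a 70 mm circle about the stay's axis.
- stay_hinge (a point): Pivot of the stay, on its rod: unit x -50, y +45, 36 mm above the bench.
- sw1 (a joint): DIP switch 1 (nearest the lid hinge), in m: 0 off (towards -x of the unit), 0.014 on (towards +x, the green edge). Slides with 1.5 N friction, stays where it is left (some start part-way), stops at both ends.
- sw2 (a joint): DIP switch 2 (counted from the lid hinge), in m: 0 off (towards -x of the unit), 0.014 on (towards +x, the green edge). Slides with 1.5 N friction, stays where it is left (some start part-way), stops at both ends.
- sw3 (a joint): DIP switch 3 (counted from the lid hinge), in m: 0 off (towards -x of the unit), 0.014 on (towards +x, the green edge). Slides with 1.5 N friction, stays where it is left (some start part-way), stops at both ends.
- sw4 (a joint): DIP switch 4 (counted from the lid hinge), in m: 0 off (towards -x of the unit), 0.014 on (towards +x, the green edge). Slides with 1.5 N friction, stays where it is left (some start part-way), stops at both ends.
- sw5 (a joint): DIP switch 5 (farthest from the lid hinge), in m: 0 off (towards -x of the unit), 0.014 on (towards +x, the green edge). Slides with 1.5 N friction, stays where it is left (some start part-way), stops at both ends.
- sw1_top (a point): Centre of the top of the white slider of switch 1: slider 8 mm (along its throw, the unit's x) by 9 mm by 13 mm high, its top 47 mm and foot 34 mm above the bench. 22 mm from its neighbours.
- sw2_top (a point): Centre of the top of the white slider of switch 2: slider 8 mm (along its throw, the unit's x) by 9 mm by 13 mm high, its top 47 mm and foot 34 mm above the bench. 22 mm from its neighbours.
- sw3_top (a point): Centre of the top of the white slider of switch 3: slider 8 mm (along its throw, the unit's x) by 9 mm by 13 mm high, its top 47 mm and foot 34 mm above the bench. 22 mm from its neighbours.
- sw4_top (a point): Centre of the top of the white slider of switch 4: slider 8 mm (along its throw, the unit's x) by 9 mm by 13 mm high, its top 47 mm and foot 34 mm above the bench. 22 mm from its neighbours.
- sw5_top (a point): Centre of the top of the white slider of switch 5: slider 8 mm (along its throw, the unit's x) by 9 mm by 13 mm high, its top 47 mm and foot 34 mm above the bench. 22 mm from its neighbours.
- spray_mid (a point): Middle of a red spray can, 52 mm across, 170 mm tall; to be left alone.
- jar_mid (a point): Middle of an amber jar, 60 mm across, 70 mm tall; to be left alone.
- pattern_mid (a point): Middle of a wooden casting pattern (pulley), 84 mm across, 34 mm tall; to be left alone.
- hammer_mid (a point): Middle of a hammer, 240 mm long (its x), lying; to be left alone.
- wrench_mid (a point): Middle of a wrench lying flat, about 180 mm long (its x); to be left alone.
- vblock_mid (a point): Middle of a steel V-block, 70 x 50 x 50 mm; to be left alone.
- offcut_mid (a point): Middle of a steel offcut, 100 x 50 x 12 mm, lying flat; to be left alone.

How it is judged:
On the way, in this order (a step that is already met when the one before it is completed fails the run):
1. the lid is lifted open (more than 1.15 rad) (value of joint lid above 1.15 rad), for 0.1 s.
2. the stay is flipped up (more than 1.7 rad) under the open lid (value of joint lid above 1.15 rad and value of joint stay above 1.7 rad), for 0.2 s.
3. with the lid propped, the five switches read on, off, on, on, off (all of step 2 and value of joint each of sw1, sw3, sw4 above 0.011 m and value of joint each of sw2, sw5 below 0.003 m), for 0.2 s.
At the end, for the whole second after the job is handed in: The lid stands open (over 1.15 rad) with the stay up (over 1.7 rad), and switches 1 to 5, counted from the hinge, are on (over 11 mm), off (under 3 mm), on, on, off (all of step 3); the robot touches nothing.
It fails at once if another thing on the bench is shifted by more than 25 mm (distance of any of spray_mid, jar_mid, pattern_mid, hammer_mid, wrench_mid, vblock_mid, offcut_mid from where it was at the start of the episode above 0.025 m).
It also fails if it takes over 72 s, if anything falls off the work surface, if the arm or the gripper's body presses on something with over 40 N, if the wrist force passes 120 N, or if a joint passes its speed limit or range.

### The arm

A 6-joint arm with a two-finger parallel gripper is mounted at the origin on the work surface. World frame = base frame: x ahead of the robot, y to its left, z up, the work surface at z = 0. Lengths are in m, angles in rad, forces in N, time in s.
With the tool pointing down it reaches from about 0.3 to 0.825 m from the base axis. Payload 5.4 kg.
Tool frame: the origin (TCP) lies at the very end of the fingers, on their centre line; the grasp point (between the pads) lies 19 mm behind it; z points along the fingers, x is the direction in which the jaws open and shut, and the axes are right-handed (so a half turn about z gives the same grasp; the last joint's range is limited). The gripper opens to 92 mm and grips with 3 to 60 N. Pads are 20 mm wide; open, the fingers measure 128 mm over their backs; the gripper's body (75 mm by 189 mm) begins 69 mm behind the grasp point.
Start: joints at [1.058, 0.158, 1.597, -0, 1.386, -0.21], TCP at [0.171, 0.549, 0.215] pointing down, gripper open.
Joint ranges: [-2.91, 2.91], [-0.94, 2.29], [0.18, 2.7], [-1.29, 4.43], [0.17, 2.64], [-3, 3]. Speed limits (rad/s): [2.57, 2.57, 3.14, 3.14, 3.14, 3.14].

### API

Orientations are given as a rotation vector (axis times angle).
In Python, from workcell import bot gives the robot as it stands. Calls block until the motion is done:
- bot.goto(position, orientation): joint-space move of the TCP to a pose.
- bot.line_to(position, rot=None, max_speed=0.15): straight line of the TCP; rot=None keeps the orientation; max_speed is the mean speed in m/s.
- bot.set_joints(angles): joint-space move.
- bot.set_gripper(opening, newtons=None): opening from 0.0 (shut) to 1.0 (fully open); newtons is the grip in N (None keeps the last); returns when the fingers have stopped.
- bot.hold(seconds).
- bot.inverse_kinematics(position, orientation): joint angles nearest the present ones, or None.
- bot.read_camera(name): name is "scene" or "top" or "wrist"; returns a dict with "pixels" (420x560x3 uint8, blue, green, red), "fx", "fy", "cx", "cy" (pixels), "R" (3x3) and "t" (3): a world point X has camera coordinates R X + t. Camera axes: x right, y down, z forward; pixel columns grow to the right and rows downward; lengths in m; the calibration is good to about 2 mm. A picture is of the moment at which its call begins. There is no depth.
A pose or a line that the arm cannot do raises bot.MotionError and nothing moves.
- bot.job_done(): hands the job in, once; it reports no verdict.
Readings, each from a call of its own:
- bot.current_clock(): time.
- bot.current_joints(): joint angles.
- bot.current_joint_vel(): joint speeds.
- bot.current_effort(): joint torques, N m.
- bot.current_ee_pos(): TCP position.
- bot.current_tool_rot(): TCP orientation.
- bot.current_contact_force(): force on the tool from outside, world axes, zero at the start.
- bot.current_ft_torque(): the same for the moment, N m.
- bot.current_opening(): opening from 0.0 (shut) to 1.0 (fully open).
Only numpy, scipy, OpenCV 4.12 (cv2) and the standard library are available. Lean on these libraries where they do the work, as an engineer would, in place of code of your own. Each camera call takes 0.05 s, during which the arm holds its last target.

## Working session

There is one attempt and no reset: what is moved stays moved. The work goes in short steps, each a Python script; the robot and the scene stay as the last script left them, time stands still between calls to the robot, and variables do not carry over. Pictures are saved under pics/ and viewed, and the job is handed in when it is done.

```bash
ls; mkdir -p pics; python3 - <<'E'
from workcell import bot
import cv2
for n in ("scene","top","wrist"):
    c=bot.read_camera(n); cv2.imwrite(f"pics/a_{n}.png",c["pixels"]); print(n,c["fx"],c["cx"],c["cy"],c["R"],c["t"])
print(bot.current_clock(),bot.current_tool_rot(),bot.current_opening())
E
```

```text
pics
scene 403.6185944454741 282.94209195779644 211.97797609662214 [[-0.88119548  0.47253526 -0.01431594]
 [ 0.40613424  0.74117531 -0.53452234]
 [-0.24197003 -0.47683287 -0.84503309]] [ 0.56711755 -0.11106124  1.17774647]
top 538.9786282299706 276.2548235624733 213.70412943576824 [[-0.006185   -0.99978659 -0.01971084]
 [-0.98515285  0.00947399 -0.17141791]
 [ 0.17156806  0.01835797 -0.98500121]] [-0.06716703  0.58789146  1.67118058]
wrist 314.3006295533804 280.6046465995623 204.75643924495222 [[ 0.29726912  0.95479295 -0.00122269]
 [ 0.91596347 -0.28481784  0.2826477 ]
 [ 0.26952179 -0.08514237 -0.95922301]] [-0.57476863 -0.03129146  0.39214161]
0.15 [ 2.53056191e+00  1.86062481e+00 -2.15683977e-03] 1.0024086822099372
```

View pics/a_scene.png

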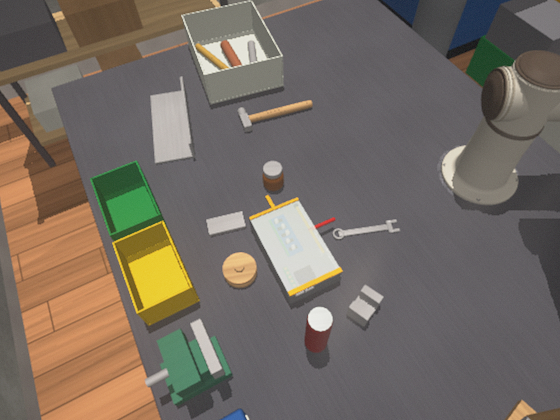

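View pics/a_top.png

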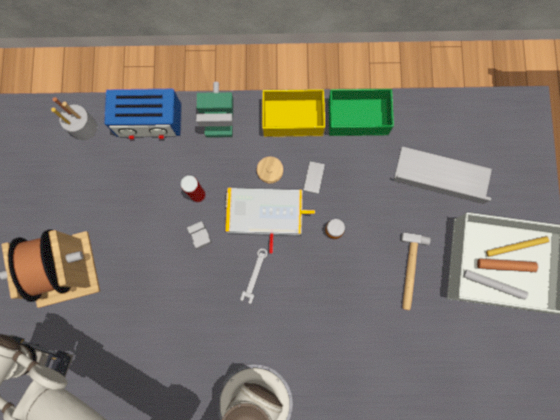

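View pics/a_wrist.png

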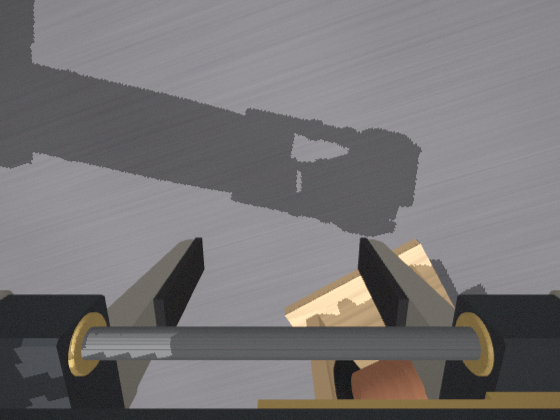

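The top view shows the unit at about (264,211) with yaw near 0. Its tab is at (308,212), the peg at (270,243), the jar at (336,229) and the wrench near (262,255). Next I measure these points.

```bash
cat > h.py <<'E'
from workcell import bot
import cv2, numpy as np
from scipy.spatial.transform import Rotation as Ro
def ray(c,uv,z):
    d=np.linalg.solve(c["R"],np.array([(uv[0]-c["cx"])/c["fx"],(uv[1]-c["cy"])/c["fy"],1])); o=-c["R"].T@c["t"]
    return o+d*(z-o[2])/d[2]
def proj(c,X):
    p=c["R"]@np.asarray(X)+c["t"]; return np.array([c["fx"]*p[0]/p[2]+c["cx"],c["fy"]*p[1]/p[2]+c["cy"]])
def blobs(c,lo,hi,amin=8):
    hsv=cv2.cvtColor(c["pixels"],cv2.COLOR_BGR2HSV); m=cv2.inRange(hsv,lo,hi)
    n,l,s,ce=cv2.connectedComponentsWithStats(m)
    return [(s[i],ce[i],np.argwhere(l==i)[:,::-1]) for i in range(1,n) if s[i][4]>=amin]
def crop(c,u,v,w,h,name,k=4):
    cv2.imwrite("pics/"+name,cv2.resize(c["pixels"][v:v+h,u:u+w],None,fx=k,fy=k,interpolation=cv2.INTER_CUBIC))
E
python3 - <<'E'
from h import *
for n,(u,v,w,h) in {"top":(200,150,180,150),"scene":(220,160,200,150)}.items():
    c=bot.read_camera(n); crop(c,u,v,w,h,f"b_{n}.png")
    for nm,lo,hi,z in (("yel",(18,120,120),(32,255,255),.052),("red",(0,150,90),(6,255,255),.036),("red",(174,150,90),(180,255,255),.036)):
        for s,ce,p in blobs(c,lo,hi):
            if u<ce[0]<u+w and v<ce[1]<v+h:
                (rc,rs,ra)=cv2.minAreaRect(p.astype(np.float32))
                bx=cv2.boxPoints((rc,rs,ra))
                print(n,nm,s,ce.round(1),ray(c,ce,z).round(4)); 
                for b in bx: print("     ",b.round(1),ray(c,b,z).round(4)[:2])
E
```

```text
top yel [225 188   6  44 169] [227.7 210.4] [0.5993 0.0833 0.052 ]
      [224.6 230.9] [0.533  0.0927]
      [226.5 187.8] [0.6731 0.0881]
      [230.7 188. ] [0.6724 0.0746]
      [228.8 231.1] [0.5323 0.0794]
top yel [299 190  16  44 156] [302.6 210.7] [ 0.5958 -0.1559  0.052 ]
      [299. 190.] [ 0.6636 -0.1454]
      [314. 190.] [ 0.6631 -0.1935]
      [314. 233.] [ 0.5239 -0.191 ]
      [299. 233.] [ 0.5243 -0.1435]
top red [269 234   4  19  57] [270.8 243.7] [ 0.493  -0.0536  0.036 ]
      [269. 234.] [ 0.5241 -0.0479]
      [272. 234.] [ 0.524  -0.0575]
      [272. 252.] [ 0.4663 -0.0572]
      [269. 252.] [ 0.4663 -0.0477]
scene yel [249 195  50  25 218] [272.3 206.4] [ 0.5907 -0.1562  0.052 ]
      [243.5 204.7] [ 0.6553 -0.1976]
      [292.  184.6] [ 0.5108 -0.1934]
      [298.2 199.5] [ 0.5201 -0.1425]
      [249.7 219.6] [ 0.661  -0.1482]
scene yel [288 267  55  29 288] [314.8 281.3] [0.5998 0.079  0.052 ]
      [287.1 291.1] [0.6688 0.0692]
      [340.4 266.5] [0.5266 0.0757]
      [342.6 271.2] [0.5286 0.0885]
      [289.3 295.8] [0.6699 0.0816]
scene red [315 218  20  10  62] [324.5 222.3] [ 0.4897 -0.056   0.036 ]
      [314.5 224.9] [ 0.5164 -0.0619]
      [333.6 216.9] [ 0.4601 -0.0587]
      [334.7 219.7] [ 0.462 -0.05 ]
      [315.7 227.6] [ 0.518  -0.0532]
```

View pics/b_top.png

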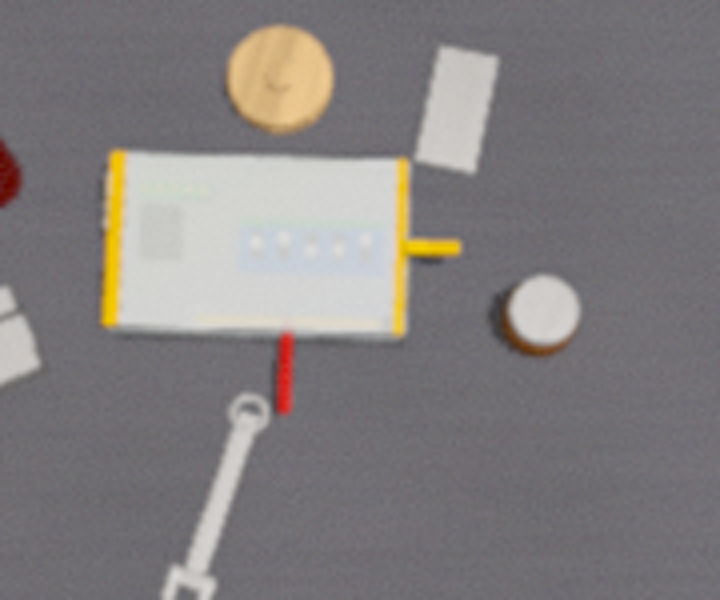

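View pics/b_scene.png

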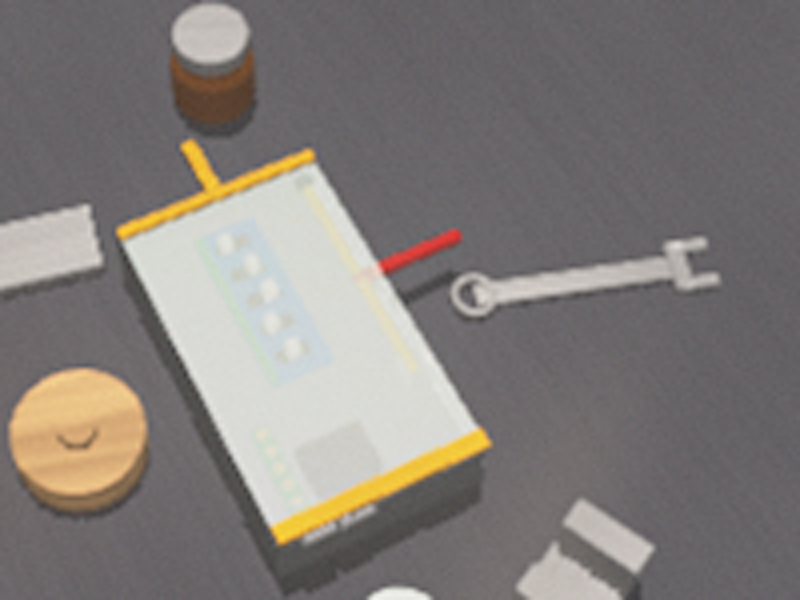

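```bash
python3 - <<'E'
from h import *
for n in ("top","scene"):
    c=bot.read_camera(n)
    m=cv2.inRange(cv2.cvtColor(c["pixels"],cv2.COLOR_BGR2HSV),(18,120,110),(32,255,255))
    p=np.argwhere(m)[:,::-1]
    P=np.array([ray(c,q,.054) for q in p])
    ok=(abs(P[:,0]-.6)<.1)&(abs(P[:,1]+.05)<.17); P=P[ok];
    tab=P[P[:,1]<-.158]; fr=P[(P[:,1]<-.13)&(P[:,1]>-.153)]; hi=P[P[:,1]>.06]
    for nm,Q in (("tab",tab),("free",fr),("hinge",hi)):
        s=np.polyfit(Q[:,0],Q[:,1],1)[0]
        print(n,nm,len(Q),Q.mean(0).round(4),Q.min(0).round(4)[:2],Q.max(0).round(4)[:2],"slope",round(s,3))
    t=tab.mean(0)[:2];h=hi.mean(0)[:2];d=h-t; print("yaw approx",-np.arctan2(d[0],d[1]),np.linalg.norm(d))
    for nm,lo,hi_,z in (("blue",(95,15,150),(125,255,255),.034),):
        for s,ce,p in blobs(c,lo,hi_,60):
            X=ray(c,ce,z)
            if abs(X[0]-.6)<.15 and abs(X[1]+.05)<.2: print(nm,s,X.round(4))
E
```

```text
top tab 44 [ 0.5928 -0.1762  0.054 ] [ 0.5878 -0.1922] [ 0.5978 -0.1602] slope 0.058
top free 105 [ 0.597  -0.1473  0.054 ] [ 0.524  -0.1517] [ 0.6631 -0.1435] slope -0.039
top hinge 169 [0.5997 0.0831 0.054 ] [0.5324 0.076 ] [0.6754 0.0915] slope -0.048
yaw approx -0.02659489734866992 0.259414668005569
blue [260 207  36  12 202] [ 0.5918 -0.0767  0.034 ]
scene tab 48 [ 0.5896 -0.1763  0.054 ] [ 0.5838 -0.1943] [ 0.5955 -0.1581] slope 0.469
scene free 143 [ 0.5873 -0.1482  0.054 ] [ 0.5213 -0.1528] [ 0.6608 -0.1415] slope -0.026
scene hinge 290 [0.5999 0.0797 0.054 ] [0.5288 0.0718] [0.6699 0.088 ] slope -0.042
yaw approx -0.040412095104713955 0.25627084908241976
```

```bash
cat >> h.py <<'E'
YAW=-.035; O=np.array([.5863,-.0327,0])
def W(x,y,z=0,o=None,yaw=None):   # unit mm -> world m
    o=O if o is None else o; yaw=YAW if yaw is None else yaw
    return o+Ro.from_euler('z',yaw).apply([x/1e3,y/1e3,z/1e3])
def rot(ang,tx=0,ty=0):
    """tool down, tool x at world angle ang; then tilted by rotation tx about world x, ty about world y"""
    b=Ro.from_euler('z',ang)*Ro.from_euler('x',np.pi)
    return (Ro.from_euler('xy',[tx,ty])*b).as_rotvec()
def tcp(grasp,rv): return np.asarray(grasp)+.019*Ro.from_rotvec(rv).apply([0,0,1])
E
python3 - <<'E'
from h import *
r=rot(YAW)
g=W(10,-146,54); print(g, bot.inverse_kinematics(tcp(g,r),r))
# feasibility
for th in (0,.5,1,1.4,1.5):
    print(th,bot.inverse_kinematics(tcp(W(10,120-266*np.cos(th)-4*np.sin(th),50+266*np.sin(th)+4*np.cos(th)),r),r))
for ty in (-.5,-.7):
  r2=rot(np.pi/2+YAW,0,ty); print(Ro.from_rotvec(r2).apply([0,0,1]))
  for th in (0,.9,1.83):
    print(th,bot.inverse_kinematics(tcp(W(-107,45-70*np.cos(th),36+70*np.sin(th)),r2),r2))
r3=rot(YAW,.3); print(Ro.from_rotvec(r3).apply([0,0,1]))
for y in(2,-86): print(bot.inverse_kinematics(W(12,y,38),r3))
bot.goto([g[0],g[1]+.03,.26],r)
bot.set_gripper(.45)
c=bot.read_camera("wrist"); cv2.imwrite("pics/c_wrist.png",c["pixels"]); print(bot.current_clock())
print(proj(c,g), proj(c,W(10,-160,54)), proj(c,W(-62,-118,54)),proj(c,W(80,-118,54)))
E
```

```text
[ 0.59118492 -0.17896051  0.054     ] [-0.48929989  0.45839084  1.60334058  0.          1.07986123 -0.45429989]
0 [-0.48929989  0.45839084  1.60334058  0.          1.07986123 -0.45429989]
0.5 [-0.44307197  0.29111961  1.54743559  0.          1.30303746 -0.40807197]
1 [-0.3023836   0.19343695  1.47370881  0.          1.47444689 -0.2673836 ]
1.4 [-0.13823243  0.18302076  1.41410738  0.          1.54446451 -0.10323243]
1.5 [-0.09367871  0.1904775   1.40019885  0.          1.55091631 -0.05867871]
[ 4.79425539e-01  4.99600361e-16 -8.77582562e-01]
0 [-0.52367773 -0.1087481   2.40318958  0.55957501  0.46860952 -2.51444185]
0.9 [-0.44779726 -0.27318115  2.39539902  0.37908505  0.59550367 -2.25328309]
1.83 [-0.26205272 -0.29486819  2.38118631  0.22801103  0.58172611 -1.95847632]
[ 6.44217687e-01  1.11022302e-16 -7.64842187e-01]
0 None
0.9 [-0.52980775 -0.37335443  2.54918518  0.80526701  0.46848936 -2.70523562]
1.83 [-0.31087815 -0.40322719  2.53679022  0.55245048  0.3849566  -2.29586011]
[-5.20417043e-18  2.95520207e-01 -9.55336489e-01]
[-0.40537272  0.46155751  1.6252983   0.29665356  1.19173071 -0.49982809]
[-0.53615233  0.50796939  1.55952295  0.27172692  1.24240483 -0.61105266]
4.125
[282.21365878 204.65765999] [282.18735044 215.30537383] [223.42159667 182.65383919] [339.47093752 182.75494778]
```

View pics/c_wrist.png

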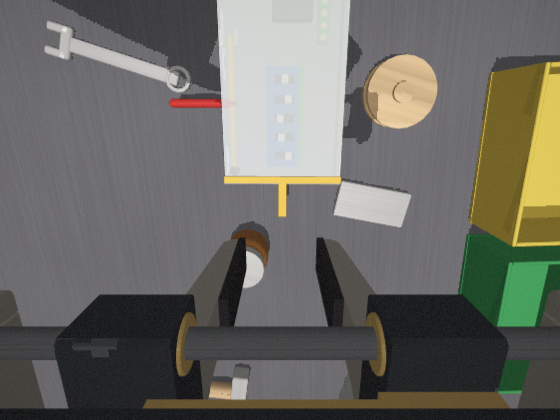

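The wrist view puts the tab at column 282 with its tip at row 216, and the unit model predicts (282,215). I now grip the tab and lift.

```bash
python3 - <<'E'
from h import *
c=bot.read_camera("top"); print("jar",ray(c,(336,226),.07))
r=rot(YAW)
P=lambda th: tcp(W(10,120-266*np.cos(th)-4*np.sin(th),50+266*np.sin(th)+4*np.cos(th)),r)
g=P(0)
bot.line_to(g+[0,0,.06],max_speed=.25); bot.line_to(g,max_speed=.12)
bot.set_gripper(0,25); print(bot.current_opening()*92,bot.current_contact_force(),bot.current_clock())
for th in np.arange(.14,1.47,.14):
    bot.line_to(P(th),max_speed=.1)
    print(round(th,2),bot.current_clock(),bot.current_contact_force().round(1))
bot.line_to(P(1.47),max_speed=.1)
c=bot.read_camera("scene"); cv2.imwrite("pics/d_scene.png",c["pixels"]); print(bot.current_clock(),bot.current_opening()*92)
E
```

```text
jar [ 0.54292738 -0.25936327  0.07      ]
9.570884360158447 [ 2.00594891 -0.22043089 -0.01315044] 6.2167
0.14 6.7417 [ 3.9  3.9 -2.1]
0.28 7.2583 [ 5.1  4.9 -1.9]
0.42 7.775 [ 5.2  4.  -4.1]
0.56 8.2917 [ 5.2  3.9 -4.2]
0.7 8.8083 [ 6.5  3.3 -5.2]
0.84 9.325 [ 5.9  2.1 -3.7]
0.98 9.8417 [ 6.5  1.  -3.6]
1.12 10.3583 [ 5.4 -0.8 -1.4]
1.26 10.875 [ 5.4 -2.7  2.5]
1.4 11.3917 [ 3.6 -2.3  6.3]
11.775 9.666410914644459
```

View pics/d_scene.png

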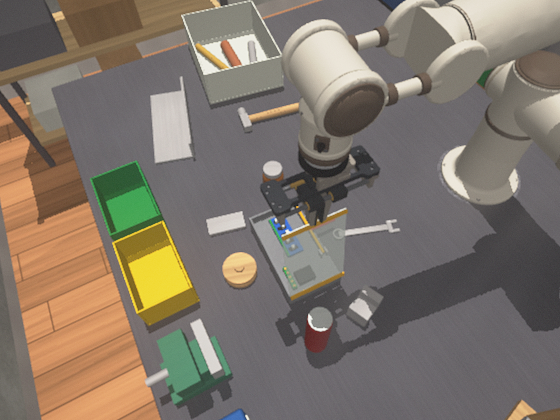

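The lid is up, with its free edge near (313,222). I release the tab and go to the peg.

```bash
python3 - <<'E'
from h import *
r=rot(YAW); r2=rot(-np.pi/2+YAW,0,-.5); a=Ro.from_rotvec(r2).apply([0,0,1])
Q=lambda th: tcp(W(-108,45-70*np.cos(th),36+70*np.sin(th)),r2)
pre=Q(0)-.10*a
bot.set_gripper(.4)
p=bot.current_ee_pos(); bot.line_to(p+[0,0,.07],max_speed=.25)
q=bot.inverse_kinematics(pre,r2); print(q,bot.current_joints())
bot.goto(np.array([.42,-.03,.40]),r2)
bot.goto(pre,r2); bot.set_gripper(.38)
print(bot.current_clock())
c=bot.read_camera("wrist"); cv2.imwrite("pics/e_wrist.png",c["pixels"]); print(proj(c,W(-110,-25,36)),proj(c,W(-120,-25,36)),proj(c,W(-62,-25,36)))
c=bot.read_camera("scene"); cv2.imwrite("pics/e_scene.png",c["pixels"])
E
```

```text
[-0.61475787 -0.54705743  2.49962858  0.39221161  0.80873867  0.7729145 ] [-1.07000546e-01  1.78055739e-01  1.27933698e+00 -2.31748579e-07
  1.68185980e+00 -7.20737292e-02]
15.2167
[281.01111743 214.29847416] [280.94935339 226.06117343] [281.29425264 160.37658194]
```

View pics/e_wrist.png

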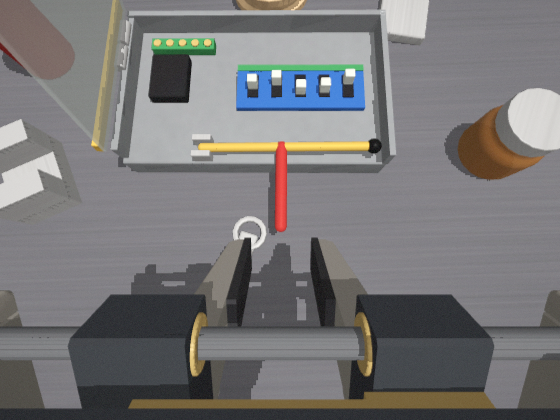

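View pics/e_scene.png

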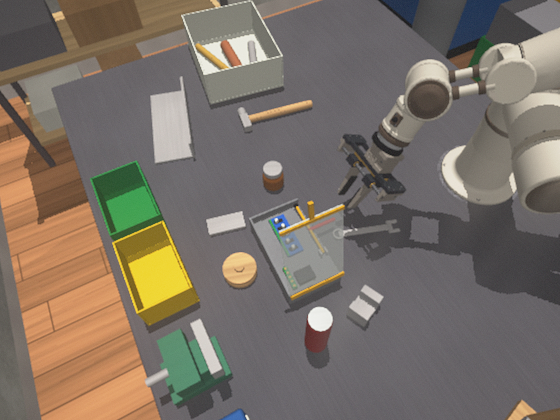

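The wrist view shows the peg centred between the jaws, from (281,145) to (281,232), and the stay flat. I grip the peg and flip it.

```bash
python3 - <<'E'
from h import *
r2=rot(-np.pi/2+YAW,0,-.5); a=Ro.from_rotvec(r2).apply([0,0,1])
Q=lambda th: tcp(W(-108,45-70*np.cos(th),36+70*np.sin(th)),r2)
bot.line_to(Q(0),max_speed=.15)
bot.set_gripper(0,20); print(bot.current_opening()*92,bot.current_clock())
for th in list(np.arange(.2,1.85,.2))+[1.84]:
    bot.line_to(Q(th),max_speed=.08)
    print(round(th,2),bot.current_clock(),bot.current_contact_force().round(1),bot.current_opening()*92)
c=bot.read_camera("scene"); cv2.imwrite("pics/f_scene.png",c["pixels"])
c=bot.read_camera("wrist"); cv2.imwrite("pics/f_wrist.png",c["pixels"])
E
```

```text
9.030679899656748 16.6417
0.2 16.9667 [-0.6 -2.1  0.6] 9.114694477125381
0.4 17.2917 [-2.7 -3.4  3.3] 9.321357538389055
0.6 17.6167 [-6.1 -6.9  4.4] 9.19728738870416
0.8 17.9417 [-11.   -8.6  11. ] 9.247899816507772
1.0 18.2667 [-13.3  -8.8  15. ] 9.030988230094017
1.2 18.5917 [-8.2 -4.  12.7] 9.140586398073086
1.4 18.9167 [-3.5 -0.2 10. ] 9.475762774699536
1.6 19.2417 [3.8 0.5 4.2] 9.39722408085188
1.8 19.5667 [ 3.8 -3.2  3.1] 9.040617119419714
1.84 19.8167 [ 3.4 -4.7  3.2] 9.149304131441692
```

View pics/f_scene.png

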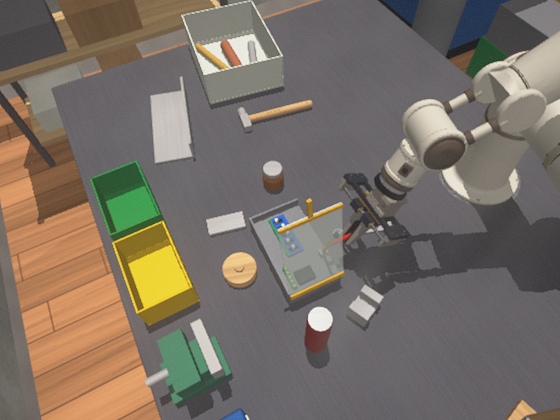

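View pics/f_wrist.png

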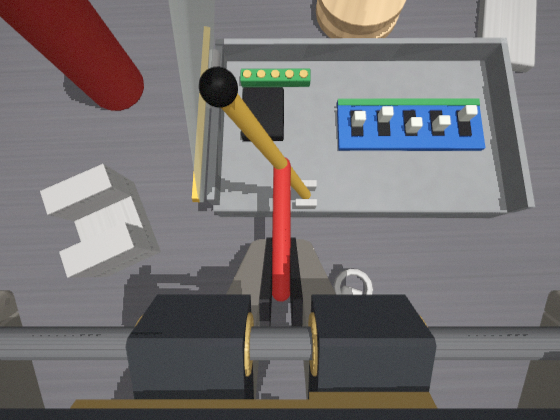

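The stay is upright, past vertical, with its ball at (219,87) next to the lid. I push slightly against its stop, release it, and then view the switches.

```bash
python3 - <<'E'
from h import *
r2=rot(-np.pi/2+YAW,0,-.5); a=Ro.from_rotvec(r2).apply([0,0,1])
Q=lambda th: tcp(W(-108,45-70*np.cos(th),36+70*np.sin(th)),r2)
bot.line_to(Q(1.9),max_speed=.05); print(bot.current_contact_force().round(1))
bot.set_gripper(.35)
bot.line_to(Q(1.86)-.10*a,max_speed=.25)
r3=rot(YAW,.3)
bot.goto(W(5,-62,200),r3)
print(bot.current_clock(),bot.current_joints())
c=bot.read_camera("wrist"); cv2.imwrite("pics/g_wrist.png",c["pixels"])
for i in range(5):
    print(i+1,proj(c,W(12,2-22*i,47)).round(1),proj(c,W(34,2-22*i,34)).round(1))
c=bot.read_camera("scene"); cv2.imwrite("pics/g_scene.png",c["pixels"])
E
```

```text
[-12.  -24.4  14.5]
22.7667 [-0.50635906  0.29291481  1.49937853  0.26206532  1.50219182 -0.50918486]
1 [290.2 175.3] [309.6 176.6]
2 [290.1 195.7] [309.6 196.2]
3 [290.1 216.1] [309.6 215.9]
4 [290.1 236.6] [309.6 235.6]
5 [290.  257.1] [309.5 255.4]
```

View pics/g_wrist.png

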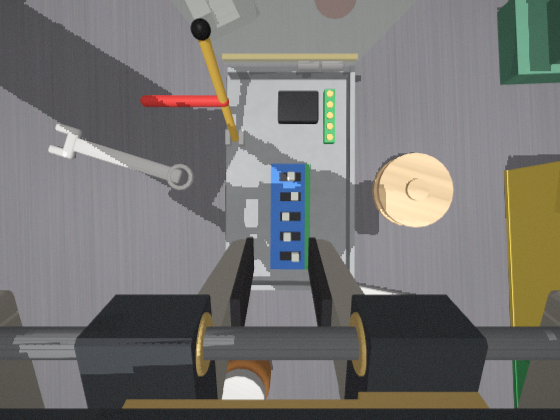

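View pics/g_scene.png

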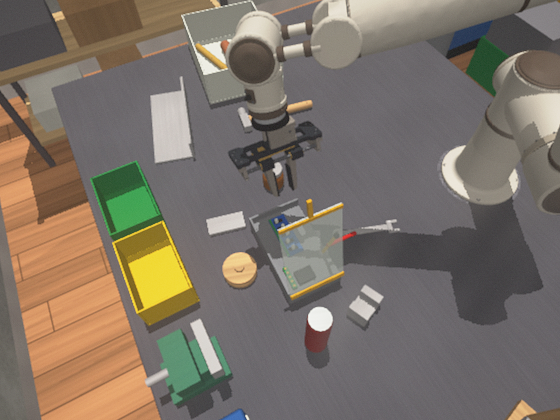

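The slider rows and columns match the predictions to within about 1 px, and the stay reached its stop at 24 N. Next I straddle the slider row and push each switch to its stop.

```bash
cat > push.py <<'E'
from h import *
r3=rot(YAW,.3); Z=39.5; ux=Ro.from_euler('z',YAW).apply([1,0,0])
def push(y,d):
    bot.line_to(W(12,y,Z),max_speed=.12)
    f0=bot.current_contact_force()@ux
    bot.line_to(W(12+d*15,y,Z),max_speed=.06)
    dx=15
    while dx<24:
        dx+=1; bot.line_to(W(12+d*dx,y,Z),max_speed=.03)
        f=bot.current_contact_force()@ux-f0
        if abs(f)>9: break
    p=bot.current_ee_pos(); print(y,d,"dx",dx,"act",round(((p-W(12,y,Z))@ux)*1e3,1),"F",round(f,1),bot.current_clock())
    bot.line_to(W(12,y,Z),max_speed=.1)
E
python3 - <<'E'
from push import *
bot.set_gripper(.348)
bot.goto(W(12,2,90),r3); bot.line_to(W(12,2,Z),max_speed=.1)
print(bot.current_opening()*92,bot.current_contact_force().round(1))
for y,d in zip((2,-20,-42,-64,-86),(1,-1,1,1,-1)): push(y,d)
bot.line_to(W(12,-86,120),max_speed=.2)
bot.goto(W(5,-62,200),r3)
c=bot.read_camera("wrist"); cv2.imwrite("pics/i_wrist.png",c["pixels"]); crop(c,220,150,140,130,"i_crop.png",5)
for i in range(5): print(proj(c,W(5,2-22*i,47)).round(1),proj(c,W(19,2-22*i,47)).round(1))
E
```

```text
31.715573708802825 [-0.3  0.5  0.7]
2 1 dx 23 act 20.5 F -11.7 26.9667
-20 -1 dx 21 act -18.2 F 11.7 29.5833
-42 1 dx 23 act 20.3 F -10.7 32.675
-64 1 dx 23 act 20.2 F -11.8 35.7917
-86 -1 dx 21 act -18.5 F 11.8 38.4083
[283.7 175. ] [296.7 175. ]
[283.7 195.3] [296.7 195.4]
[283.6 215.8] [296.6 215.8]
[283.5 236.2] [296.6 236.2]
[283.5 256.7] [296.5 256.7]
```

View pics/i_wrist.png

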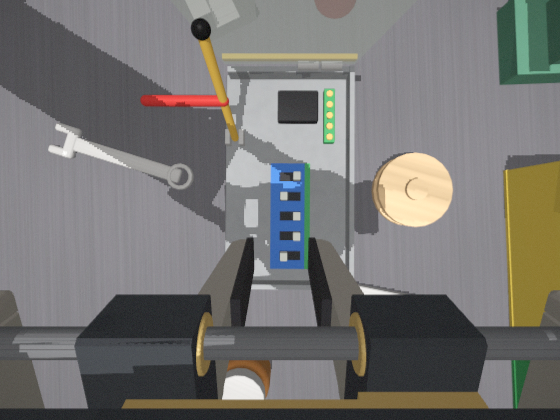

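View pics/i_crop.png

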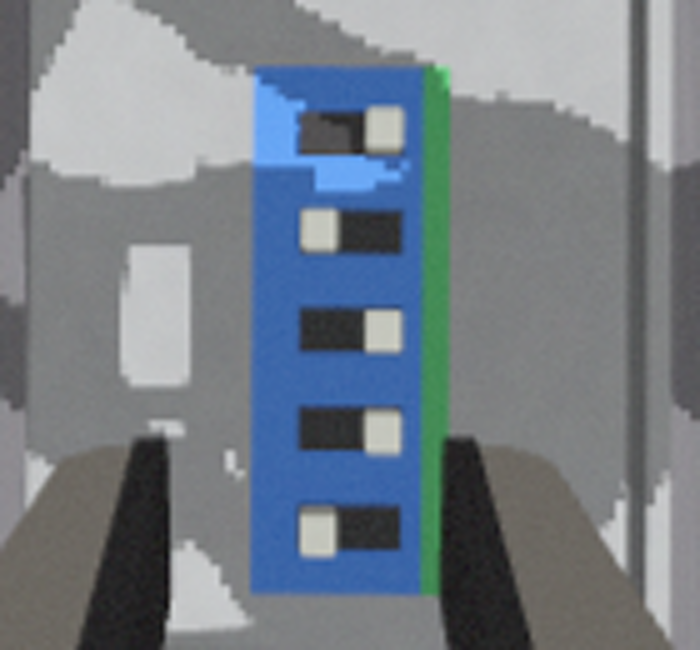

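All five sliders sit at their ends: on, off, on, on, off. I check that the lid is settled on the stay and that nothing else has moved before handing in.

```bash
python3 - <<'E'
from h import *
bot.goto(np.array([.40,-.25,.30]),rot(YAW))
def yel(c):
    return [(s[4],ce.round(1)) for s,ce,p in blobs(c,(18,120,110),(32,255,255)) if 240<ce[0]<350 and 180<ce[1]<300]
a=bot.read_camera("scene"); print(yel(a)); bot.hold(4); b=bot.read_camera("scene"); print(yel(b),bot.current_clock(),bot.current_contact_force().round(1))
crop(b,200,140,200,150,"j.png")
t=bot.read_camera("top"); cv2.imwrite("pics/j_top.png",t["pixels"])
o=cv2.imread("pics/a_top.png"); d=cv2.absdiff(o,t["pixels"]).max(2); print([(k,int((d[v-6:v+6,u-6:u+6]>60).sum())) for k,u,v in (("spray",195,188),("pattern",270,170),("offcut",315,177),("jar",336,229),("hammer",410,270),("wrench",256,275),("vblock",199,235))])
E
```

```text
[(np.int32(358), array([310.1, 215.7])), (np.int32(262), array([316.7, 285.2]))]
[(np.int32(358), array([310.4, 215.7])), (np.int32(259), array([316.7, 285.2]))] 44.925 [ 0.3 -0.7  0.2]
[('spray', 0), ('pattern', 0), ('offcut', 0), ('jar', 81), ('hammer', 0), ('wrench', 66), ('vblock', 0)]
```

View pics/j.png

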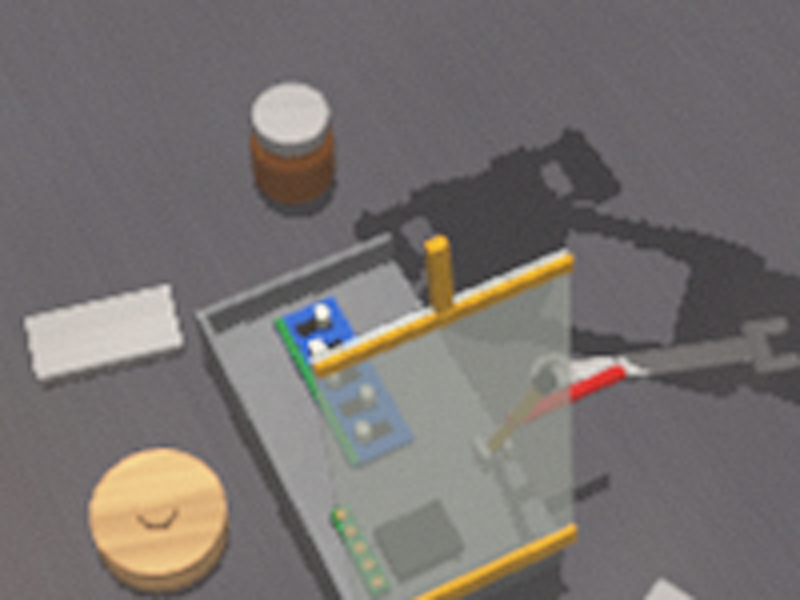

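View pics/j_top.png

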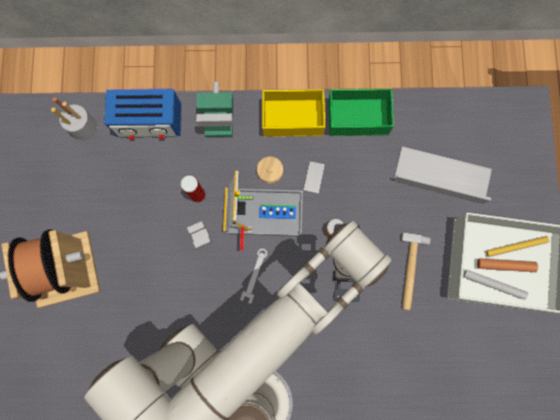

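The lid is stationary on its stay. The jar and wrench differ in the image only because of the arm and its shadow, and both sit where they did before. I hand in the job.

```bash
python3 - <<'E'
from workcell import bot
bot.job_done(); print(bot.current_clock())
E
```

```text
the job is handed in; nothing more can be done
the job is handed in; nothing more can be done
```

The lid is open and resting on its raised stay, and the five switches are set to on, off, on, on, off. I handed the job in at about 45 s of the 72 s allowed; no verdict was reported.

- **Lid and stay:** I lifted the lid by its tab to about 1.47 rad. I flipped the stay by its peg until it met its stop at about 24 N. Over the last 4 s before hand-in, the lid's edge moved only 0.3 px in the scene view, so it is resting on the stay.
- **Switches:** I pushed each slider until it resisted at 11–12 N. The close-up wrist picture afterwards showed all five at the correct ends of their slots.
- **Other things on the bench:** The before/after comparison of the top view showed no change at the spray can, pattern, offcut, hammer and V-block. It did flag the jar and wrench. The arm partly covered the jar and its shadow lay near the wrench, and by eye both look unmoved in the pictures, so I did not treat that as a shift.
- **Robot:** It was clear of everything, with under 1 N at the tool.

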